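Make up two nail-care gift sets

ROBOT

A 6-joint arm with a two-finger parallel gripper is mounted at the origin on the work surface. World frame = base frame: x ahead of the robot, y to its left, z up, the work surface at z = 0. Lengths are in m, angles in rad, forces in N, time in s.
With the tool pointing down it reaches from about 0.225 to 0.875 m from the base axis. Payload 3.4 kg.
Tool frame: the origin (TCP) lies between the finger pads; the fingertips stand 17 mm ahead of it and the grasp point (between the pads) lies 2 mm behind it; y points along the fingers, z is the direction in which the jaws open and shut, and the axes are right-handed (so a half turn about y gives the same grasp; the last joint's range is limited). The gripper opens to 85 mm and grips with 20 to 120 N. Pads are 22 mm wide; open, the fingers measure 114 mm over their backs; the gripper's body (76 mm by 85 mm) begins 54 mm behind the grasp point. The pads swing forward as they close: fully open they stand 13 mm farther back than shut.
Start: joints at [-1.391, 0.276, 1.505, -0, 1.361, -0.121], TCP at [0.17, -0.549, 0.248] pointing down, gripper open.
Joint ranges: [-2.89, 2.89], [-0.75, 2.08], [0.22, 2.7], [-1.18, 4.32], [0.11, 2.71], [-2.7, 2.7]. Speed limits (rad/s): [2.57, 2.57, 3.14, 3.14, 3.14, 3.14].

INTERFACE

Orientations are given as a unit quaternion [w, x, y, z].
In Python, from rig import manip, get_image, camera_model, sign_off, spot_in, silhouettes, spot_point gives the robot as it stands.
- The arm moves only by the tool jog_arm, never from a script. Its argument "targets" is a list of rows, each a list of 3 entries, a list of its own where there are three numbers: the finger opening in m, from 0 to 0.0854, then the shift along the world's x, y, z in m, then the turn about the world's z in rad. In form: [[claw, [x, y, z], spin], ...]. A call has 1 to 10 rows; each row shifts and turns the commanded pose from where the row before left it; what a row does not reach is not made up. A row lasts 1/8 s, in which the tool goes at most 62.5 mm and 10.7 degrees, less where a joint would pass 70% of its speed; a pose out of reach is approached as far as the arm can. A call with a gripper value outside its range is refused whole. The fingers move at their own pace and stop on an object; "force" is the grip in N (left out, the last holds). Time passes only in rows, so rows that do not move let the fingers close. It gives the time, the measured TCP pose, the force and the opening at its end, in the units of the state.
- manip.get_state(): the state, without advancing time (a new reading comes with each control period).
- get_image(name): name is "scene" or "side" or "wrist"; returns (picture, depth): 400x640x3 uint8, red, green, blue; 400x640 float32, m along the optical axis (not along the pixel's ray), 0 where there is no reading.
- camera_model(name): a dict with "mtx" (3x3 intrinsics, pixels), "world_from_camera" (4x4, takes a point from camera to world coordinates). Camera axes: x right, y up, looking along -z (the intrinsics and any distortion apply to the point x, -y, -z); pixel columns grow to the right and rows downward; lengths in m; the calibration is good to about 2 mm. A picture is of the moment at which its call begins: read the wrist's pose just before it. camera_model takes no time and is no camera call; for the wrist camera it gives the pose at the moment of the call.
- sign_off(): hands the job in, once; it reports no verdict.
Trained networks look in the newest picture that a camera, given by its name, has taken for a name from the list of things; names that differ only in an ending like _2 or _b are one class to them, and where a whole thing is asked for, a point or a joint stands for the part that bears it (a point fixed in the world has none). Each returns a list of dicts, best first, with "score" (0 to 1); they miss things now and then, are a little off and sometimes report something else, mostly with a low value. They report only what shows in the picture. A call takes as long as a camera call. They do not tell look-alikes from the thing itself.
- spot_in(name, camera): "position" ([column, row] in pixels, amid what is visible of it).
- silhouettes(name, camera): "mask" (400x640 bool, what is visible of it) and "position" ([column, row] in pixels, amid what is visible of it).
- spot_point(name, camera): "position" ([column, row] in pixels: a listed point, or the origin of a listed thing).
The state is a dict: "clock": time; "qpos": joint angles; "qd": joint speeds; "effort": joint torques, N m; "position": TCP position; "ee_rot": TCP orientation; "contact_force": force on the tool from outside, world axes, zero at the start; "moment": the same for the moment, N m; "width": finger opening in m.
Only numpy, scipy, OpenCV 4.12 (cv2) and the standard library are available. Lean on these libraries where they do the work, as an engineer would, in place of code of your own. Each camera call takes 0.05 s, during which the arm holds its last target.

TASK

Make up the two gift sets from the stock tray: in the pink box, the red polish goes in the round well beside the red sample tip, the clear top coat in the other round well and the buffer block flat in the long bay; in the grey box, the blue polish goes in the well beside the blue sample tip and the amber cuticle oil in the other. Set each thing down, do not drop it, with every bottle standing upright on the floor of its well, and leave the green and pale pink polishes standing where they are.

Things in the scene. Friction and masses are not known exactly. Their poses are not given: they have to be found in the camera images.
- red_center (a point): Red nail polish bottle (red glass); round, 72 mm tall: glass body 30 mm across up to 30 mm, sloping shoulder to 36 mm, then a straight black cap with a red dot on top, 17 mm across and 36 mm tall, by which it is gripped. Point: on its axis, half-way up (36 mm above its underside); z up along the bottle. About 60 g, stands loose in the stock tray
- blue_center (a point): Blue nail polish bottle (blue glass); round, 72 mm tall: glass body 30 mm across up to 30 mm, sloping shoulder to 36 mm, then a straight black cap with a blue dot on top, 17 mm across and 36 mm tall, by which it is gripped. Point: on its axis, half-way up (36 mm above its underside); z up along the bottle. About 60 g, stands loose in the stock tray
- topcoat_center (a point): Clear top coat bottle (clear pale glass); round, 72 mm tall: glass body 30 mm across up to 30 mm, sloping shoulder to 36 mm, then a straight plain white cap 17 mm across and 36 mm tall, by which it is gripped. Point: on its axis, half-way up (36 mm above its underside); z up along the bottle. About 60 g, stands loose in the stock tray
- oil_center (a point): Cuticle oil dropper bottle, brown amber glass, round, 82 mm tall: body 33 mm across up to 34 mm, shoulder to 40, straight white collar 19 mm across from 40 to 66 mm (grip here), narrow black rubber bulb on top. Point: on its axis half-way up (41 mm above its underside); z up. About 70 g, loose in the stock tray
- buffer_center (a point): Nail buffer block, lilac with a pale grey top: bar 95 x 26 x 26 mm lying in the stock tray. Point: its centre (13 mm above its underside); x along its length, z up. About 40 g; gripped across its 26 mm width
- trio: Pink open box, fixed, 156 (x) x 126 (y) x 32 mm high; cream insert flush with its rim. Origin: centre of underside, z up. Round wells 50 mm wide, floor 12 mm above underside (20 deep): polish well at x -28, y -29 mm, red almond sample tip flat beside it at x -63; other well at x 44, y -29. Long bay 116 (x) x 46 (y) mm at x 0, y 29, floor 22 mm above underside (10 deep)
- duo: Slate-grey open box, fixed, 156 (x) x 70 (y) x 32 mm high; cream insert flush with its rim. Origin: centre of underside, z up. Round wells 50 mm wide, floor 12 mm above underside (20 deep): polish well at x -28, y 0 mm, blue almond sample tip flat beside it at x -63; other well at x 44, y 0
- stock: Stock tray, flat light grey plastic, fixed, 250 (x) x 260 (y) mm, floor 4 mm thick, rim 8 mm high. Origin: centre of its underside, x and y along its sides. The six bottles stand about 75 mm apart in two rows of three on its -y half, in any order; the buffer lies along x on its +y half
- green_center (a point): Green nail polish bottle, not ordered, to be left alone; round, 72 mm tall: glass body 30 mm across up to 30 mm, sloping shoulder to 36 mm, then a straight black cap with a green dot on top, 17 mm across and 36 mm tall, by which it is gripped. Point: on its axis, half-way up (36 mm above its underside); z up along the bottle. About 60 g, stands loose in the stock tray
- pale_center (a point): Pale pink nail polish bottle, not ordered, to be left alone; round, 72 mm tall: glass body 30 mm across up to 30 mm, sloping shoulder to 36 mm, then a straight black cap with a pale pink dot on top, 17 mm across and 36 mm tall, by which it is gripped. Point: on its axis, half-way up (36 mm above its underside); z up along the bottle. About 60 g, stands loose in the stock tray
Mind the look-alikes: they are no part of the job. Of the things that look like the part that bears blue_center, take the one that is farthest to the robot's left at the start. Leave any yellow look-alike of the part that bears buffer_center alone.

How it is judged:
At the end, for the whole second after the job is handed in: All five rest released and still on the floor of their own places: bottles within 14 mm of the well centre, upright within 0.1 rad; buffer within 16 mm along and 14 mm across of the bay centre, level, along it within 0.3 rad. Green and pale pink polishes upright, within 20 mm of their start (x of red_center in the frame of trio between -0.042 and -0.014 m and y of red_center in the frame of trio between -0.043 and -0.015 m and z of red_center in the frame of trio between 0.043 and 0.053 m and linear speed of each of red, topcoat, buffer, blue, oil below 0.02 m/s and angular speed of each of red, topcoat, buffer, blue, oil below 0.2 rad/s and angle between each of red_center, topcoat_center, blue_center, oil_center, green_center, pale_center's own z axis and vertical below 0.1 rad and x of topcoat_center in the frame of trio between 0.03 and 0.058 m and y of topcoat_center in the frame of trio between -0.043 and -0.015 m and z of topcoat_center in the frame of trio between 0.043 and 0.053 m and x of buffer_center in the frame of trio between -0.016 and 0.016 m and y of buffer_center in the frame of trio between 0.015 and 0.043 m and z of buffer_center in the frame of trio between 0.03 and 0.04 m and angle between the x axis of buffer_center and the x axis of trio, either way round below 0.3 rad and angle between buffer_center's own x axis and vertical between 1.47 and 1.67 rad and x of blue_center in the frame of duo between -0.042 and -0.014 m and y of blue_center in the frame of duo between -0.014 and 0.014 m and z of blue_center in the frame of duo between 0.043 and 0.053 m and x of oil_center in the frame of duo between 0.03 and 0.058 m and y of oil_center in the frame of duo between -0.014 and 0.014 m and z of oil_center in the frame of duo between 0.048 and 0.058 m and distance of each of green_center, pale_center from where it was at the start of the episode below 0.02 m); the robot touches nothing.
It fails at once if the green or pale pink polish is shoved (more than 20 mm) or tipped (distance of any of green_center, pale_center from where it was at the start of the episode above 0.02 m or angle between any of green_center, pale_center's own z axis and vertical above 0.35 rad).
It fails at once if something is dropped: it falls free, touching nothing, at over 0.7 m/s (about 25 mm of fall) ((contact force between red and anything else below 0.001 N and linear speed of red above 0.7 m/s) or (contact force between blue and anything else below 0.001 N and linear speed of blue above 0.7 m/s) or (contact force between topcoat and anything else below 0.001 N and linear speed of topcoat above 0.7 m/s) or (contact force between oil and anything else below 0.001 N and linear speed of oil above 0.7 m/s) or (contact force between buffer and anything else below 0.001 N and linear speed of buffer above 0.7 m/s)).
It also fails if it takes over 102 s, if anything falls off the work surface, if the arm or the gripper's body presses on something with over 40 N, if the wrist force passes 120 N, or if a joint passes its speed limit or range.

## Working session

There is one attempt and no reset: what is moved stays moved. The work goes in short steps, Python scripts to look and compute and a tool call to move; the robot and the scene stay as the last step left them, time stands still between calls to the robot, and variables do not carry over. Pictures are saved under pics/ and viewed, and the job is handed in when it is done.

Besides the shell and the picture viewer there is one more tool, called after "Request:" as name(argument=value, ...) on one line, values as JSON. jog_arm: Moves the arm, as the interface text tells. Its arguments: {"type":"object","properties":{"targets":{"type":"array","items":{"type":"array"}},"force":{"type":"number"}},"required":["targets"]}

```bash
mkdir -p pics; ls
python3 - <<'E'
from rig import *
import cv2
print(manip.get_state())
for n in ["scene","side","wrist"]:
    p,d=get_image(n); cv2.imwrite(f"pics/{n}0.png",p[:,:,::-1])
    m=camera_model(n); print(n,m)
E
```

```text
pics
{'clock': 0.0, 'qpos': array([-1.39097632e+00,  2.76610896e-01,  1.50616193e+00,  2.70107000e-05,
        1.36067571e+00, -1.21022612e-01]), 'qd': array([-0.00064564,  0.00038813, -0.0011104 , -0.00050195,  0.00263927,
       -0.00059783]), 'effort': array([ 1.10606121e-03, -4.16776764e+01, -2.45803535e+01,  6.21898394e-06,
        1.10471266e-02, -1.92687381e-06]), 'position': array([ 0.17028799, -0.5486816 ,  0.24741913]), 'ee_rot': array([ 0.1059513 , -0.1059712 ,  0.69977829, -0.69846601]), 'contact_force': array([-0.92263183, -0.04744455,  0.50378012]), 'moment': array([-0.0135111 ,  0.00594198,  0.00772325]), 'width': 0.08538505380942457}
scene {'mtx': array([[485.5550922 ,   0.        , 307.39294834],
       [  0.        , 485.5550922 , 192.22393399],
       [  0.        ,   0.        ,   1.        ]]), 'world_from_camera': array([[-0.63876964, -0.42309302,  0.64262403,  1.11758379],
       [ 0.76912534, -0.32890028,  0.54796972,  0.50913054],
       [-0.02048294,  0.84428485,  0.53550308,  0.56599574],
       [ 0.        ,  0.        ,  0.        ,  1.        ]])}
side {
[... 164 characters left out ...]
orld_from_camera': array([[-0.83941312,  0.40743629, -0.35969611,  0.26958437],
       [-0.54341569, -0.64041261,  0.54274403,  0.39224116],
       [-0.00922031,  0.65105096,  0.75897802,  0.60449255],
       [ 0.        ,  0.        ,  0.        ,  1.        ]])}
wrist {'mtx': array([[329.10504203,   0.        , 324.33620905],
       [  0.        , 329.10504203, 202.60010502],
       [  0.        ,   0.        ,   1.        ]]), 'world_from_camera': array([[ 0.29635224,  0.91825856,  0.26263392,  0.23790596],
       [-0.95507809,  0.28524162,  0.08039315, -0.52729098],
       [-0.00109243, -0.27466059,  0.96154062,  0.37340432],
       [ 0.        ,  0.        ,  0.        ,  1.        ]])}
```

View pics/scene0.png

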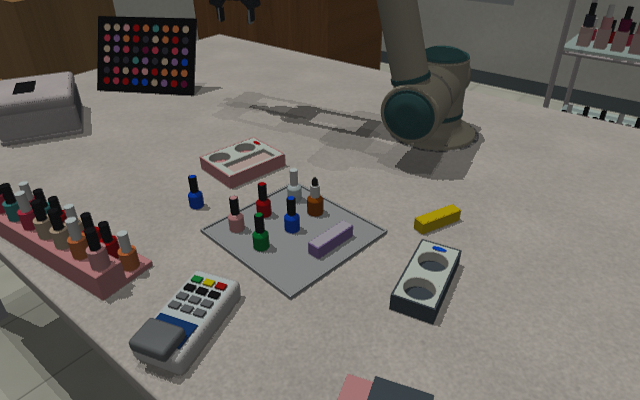

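View pics/side0.png

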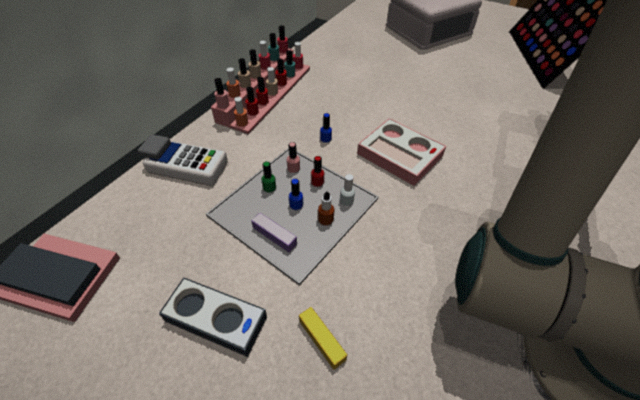

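View pics/wrist0.png

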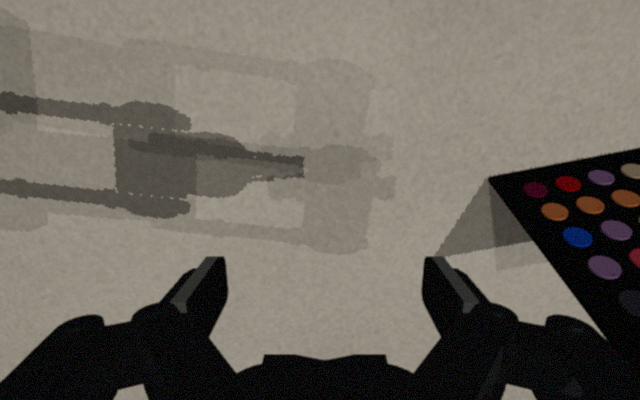

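```bash
cat > h.py <<'E'
from rig import *
import numpy as np, cv2
def ray(cam,uv,m=None):
    m=m or camera_model(cam);K=m["mtx"];T=m["world_from_camera"]
    d=np.array([(uv[0]-K[0,2])/K[0,0],-(uv[1]-K[1,2])/K[1,1],-1.])
    return T[:3,3],T[:3,:3]@d
def onz(cam,uv,z,m=None):
    o,d=ray(cam,uv,m); return (o+d*(z-o[2])/d[2])
def cloud(cam,mask,d,m=None):
    m=m or camera_model(cam);K=m["mtx"];T=m["world_from_camera"]
    v,u=np.nonzero(mask&(d>0)); z=d[v,u]
    P=np.stack([(u-K[0,2])/K[0,0]*z,-(v-K[1,2])/K[1,1]*z,-z],1)
    return P@T[:3,:3].T+T[:3,3]
def proj(cam,P,m=None):
    m=m or camera_model(cam);K=m["mtx"];T=m["world_from_camera"]
    p=(np.asarray(P)-T[:3,3])@T[:3,:3]
    return np.array([K[0,0]*p[...,0]/-p[...,2]+K[0,2],K[1,1]*-p[...,1]/-p[...,2]+K[1,2]]).T
E
python3 - <<'E'
from h import *
np.set_printoptions(precision=4,suppress=True)
Z=dict(red_center=.04,blue_center=.04,topcoat_center=.04,green_center=.04,pale_center=.04,oil_center=.045,buffer_center=.017,trio=0,duo=0,stock=0)
for c in ["scene","side"]:
    get_image(c)
    for n,z in Z.items():
        for r in spot_point(n,c)[:4]:
            if r["score"]>.25: print(c,n,round(r["score"],2),np.round(r["position"],1),onz(c,r["position"],z)[:2])
print(manip.get_state()["clock"])
E
```

```text
scene red_center 0.95 [267.  198.6] [ 0.5539 -0.0774]
scene blue_center 0.58 [193.7 193.3] [ 0.6315 -0.2092]
scene green_center 0.87 [258.8 230.9] [ 0.6404 -0.0151]
scene pale_center 0.88 [238.9 210.2] [ 0.6168 -0.0919]
scene oil_center 0.89 [314.6 194.8] [ 0.4909 -0.0066]
scene buffer_center 0.87 [435.8 217.4] [0.3762 0.2016]
scene buffer_center 0.85 [330.7 237.9] [0.5529 0.0812]
scene trio 0.74 [242.1 167.4] [ 0.449  -0.2634]
scene duo 0.97 [424.9 288.1] [0.5464 0.2715]
scene stock 0.86 [291.5 230.7] [ 0.5643 -0.0055]
side red_center 0.86 [319.1 170.4] [ 0.5574 -0.0875]
side blue_center 0.76 [294.6 190.6] [ 0.569  -0.0122]
side blue_center 0.63 [325.  128.3] [ 0.6192 -0.2136]
side topcoat_center 0.53 [346.6 189.5] [ 0.4819 -0.0711]
side pale_center 0.7 [289.7 157.2] [ 0.6332 -0.0875]
side oil_center 0.74 [325.  206.9] [ 0.4932 -0.0053]
side buffer_center 0.9 [321. 334.] [0.3761 0.199 ]
side trio 0.67 [400.1 155.9] [ 0.4426 -0.2638]
side duo 0.81 [216.3 315.2] [0.5437 0.2615]
side stock 0.77 [292.  203.8] [ 0.574  -0.0073]
1.25
```

Run:
```python
from h import *
from scipy.optimize import least_squares
from scipy.cluster.hierarchy import fcluster,linkage
np.set_printoptions(precision=4,suppress=True)
C={};I={}
for c in ["scene","side"]:
    p,d=get_image(c); C[c]=cloud(c,np.ones(d.shape,bool),d); 
    v=d>0; I[c]=p[v]
    P=C[c]
    k=(P[:,2]>.044)&(P[:,2]<.09)&(P[:,0]>.4)&(P[:,0]<.72)&(abs(P[:,1]+.08)<.2)
    Q=P[k];col=I[c][k]
    L=fcluster(linkage(Q[:,:2],"single"),.012,"distance")
    for l in set(L):
        q=Q[L==l]
        if len(q)<12: continue
        f=least_squares(lambda a:np.hypot(*(q[:,:2]-a).T)-.0085,q[:,:2].mean(0)+np.sign(q[:,:2].mean(0)-camera_model(c)["world_from_camera"][:2,3])*.004,loss="soft_l1",f_scale=.002)
        print(c,len(q),"fit",f.x,"mean",q[:,:2].mean(0),"zmax",q[:,2].max(),col[L==l].mean(0).round(), "rms",np.sqrt(np.mean(f.fun**2)))
    # floor level check
    g=(abs(P[:,0]-.6)<.3)&(abs(P[:,1])<.3)&(P[:,2]<.02)
    print(c,"floor z",np.median(P[g][:,2]))
    for nm,(x,y) in dict(trio=(.445,-.263),duo=(.545,.266)).items():
        k=(np.hypot(P[:,0]-x,P[:,1]-y)<.11)&(abs(P[:,2]-.032)<.006)
        q=P[k]; r=cv2.minAreaRect((q[:,:2]*1000).astype(np.float32)); print(c,nm,k.sum(),r,np.median(q[:,2]))
    for nm,(x,y) in dict(buf=(.553,.075),).items():
        k=(np.hypot(P[:,0]-x,P[:,1]-y)<.07)&(abs(P[:,2]-.030)<.005)
        q=P[k]; r=cv2.minAreaRect((q[:,:2]*1000).astype(np.float32)); print(c,nm,k.sum(),r,np.median(q[:,2]))
```

```text
scene 127 fit [ 0.6224 -0.2201] mean [ 0.6253 -0.2154] zmax 0.07443857691953948 [19. 25. 38.] rms 0.001976040255519684
scene 160 fit [ 0.5637 -0.0046] mean [ 0.5676 -0.0007] zmax 0.07777853435031579 [17. 24. 38.] rms 0.0018491422275685922
scene 171 fit [ 0.4927 -0.0053] mean [ 0.4971 -0.0014] zmax 0.08588178959912651 [71. 70. 69.] rms 0.002287366141381314
scene 131 fit [ 0.4808 -0.0708] mean [ 0.4849 -0.0667] zmax 0.07867440993825842 [95. 96. 94.] rms 0.0020805354497642477
scene 179 fit [ 0.6397 -0.0135] mean [ 0.6434 -0.0094] zmax 0.07754647911591023 [17. 30. 23.] rms 0.0018348016597858712
scene 159 fit [ 0.6286 -0.0902] mean [ 0.6323 -0.0858] zmax 0.07854197112864025 [38. 33. 33.] rms 0.0019362149188191429
scene 147 fit [ 0.5605 -0.0826] mean [ 0.5645 -0.0786] zmax 0.07844418928709007 [34. 19. 19.] rms 0.0018297710878349726
scene floor z 0.0004287581267443663
scene trio 1259 ((446.71734619140625, -262.41644287109375), (132.7952880859375, 158.9230499267578), 80.88774871826172) 0.03140012706509665
scene duo 2119 ((541.196044921875, 269.4819641113281), (159.9524383544922, 70.736511230
[... 749 characters left out ...]
0.002054985174762162
side 133 fit [ 0.4814 -0.0728] mean [ 0.4792 -0.0683] zmax 0.079348998549161 [110. 108. 107.] rms 0.0021235506516472645
side 168 fit [ 0.4928 -0.0073] mean [ 0.4901 -0.0024] zmax 0.08763285582986269 [75. 69. 66.] rms 0.0023177916592196915
side floor z 0.0009264208850470745
side trio 1698 ((445.9111633300781, -264.0972900390625), (130.7640380859375, 157.64247131347656), 80.34158325195312) 0.03197518052212456
side duo 2912 ((540.19970703125, 267.38116455078125), (157.06497192382812, 71.01761627197266), 10.952274322509766) 0.032083072609720986
side buf 633 ((552.033447265625, 50.59574890136719), (89.31927490234375, 95.31311798095703), 84.79188537597656) 0.030460454510199853
```

```bash
cat >> h.py <<'E'
def box(c,yaw,p):
    R=np.array([[np.cos(yaw),-np.sin(yaw)],[np.sin(yaw),np.cos(yaw)]]); return np.array(c)+R@np.array(p)
E
python3 - <<'E'
from h import *
np.set_printoptions(precision=4,suppress=True)
D=np.deg2rad
for c in ["scene","side"]:
  for nm,ct,a,tp,col in [("trio",(.4463,-.2633),-9.4,(-.063,-.029),"r"),("duo",(.5407,.2684),11,(-.063,0),"b")]:
    for k in (0,180):
        w=box(ct,D(a+k),tp); print(c,nm,k,w,proj(c,np.r_[w,.032]))
# buffer
p,d=get_image("scene")
for c in ["scene","side"]:
    p,d=get_image(c)
    for s in silhouettes("buffer_center",c):
        P=cloud(c,s["mask"],d); q=P[(abs(P[:,2]-.030)<.004)]
        if len(q)>20: print(c,s["score"],s["position"],cv2.minAreaRect((q[:,:2]*1000).astype(np.float32)),q.mean(0))
    cv2.imwrite(f"pics/{c}z.png",cv2.resize(p[120:360,100:500] if c=="side" else p[120:320,150:500],None,fx=2,fy=2,interpolation=2)[:,:,::-1])
E
```

```text
scene trio 0 [ 0.3794 -0.2816] [256.2492 142.7788]
scene trio 180 [ 0.5132 -0.245 ] [225.6925 168.6079]
scene duo 0 [0.4789 0.2564] [437.9761 248.9109]
scene duo 180 [0.6025 0.2804] [414.6906 295.3921]
side trio 0 [ 0.3794 -0.2816] [432.0061 151.1613]
side trio 180 [ 0.5132 -0.245 ] [371.0037 139.2886]
side duo 0 [0.4789 0.2564] [245.7683 325.735 ]
side duo 180 [0.6025 0.2804] [177.8569 297.8874]
scene 0.86 [434.4, 218.5] ((376.2975769042969, 204.05392456054688), (24.66163444519043, 92.52320098876953), 67.67692565917969) [0.377  0.2036 0.0269]
scene 0.77 [330.3, 237.1] ((556.4627685546875, 84.45616912841797), (26.8409423828125, 95.26522064208984), 84.60293579101562) [0.5593 0.0854 0.0299]
side 0.93 [322.6, 336.9] ((373.254638671875, 202.12234497070312), (25.654773712158203, 93.71836853027344), 67.92562103271484) [0.372  0.2027 0.0273]
side 0.91 [276.2, 232.3] ((554.9290771484375, 81.29011535644531), (27.402027130126953, 95.20970153808594), 84.15017700195312) [0.5525 0.083  0.0304]
```

View pics/sidez.png

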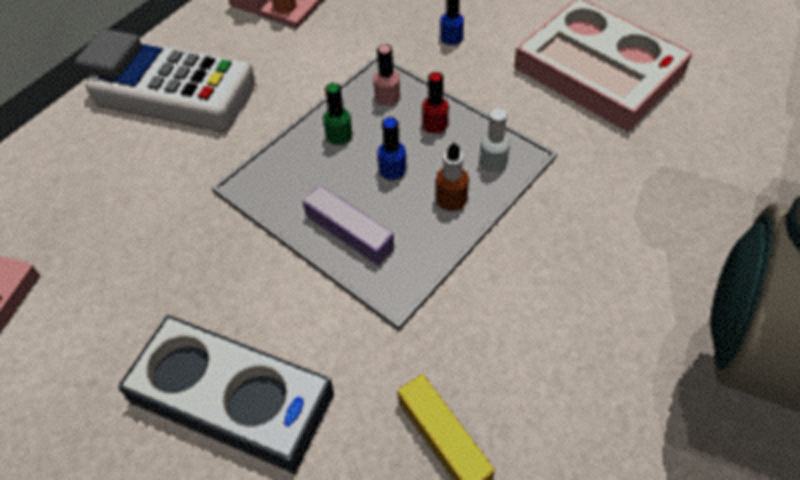

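Request:
jog_arm(targets=[[0.045, [0.02, 0.024, 0], -0.04], [0.045, [0.04, 0.048, -0.01], -0.04], [0.045, [0.04, 0.048, -0.01], -0.04], [0.045, [0.04, 0.048, -0.01], -0.04], [0.045, [0.04, 0.048, -0.01], -0.04], [0.045, [0.04, 0.048, -0.01], -0.04], [0.045, [0.04, 0.048, -0.01], -0.04], [0.045, [0.04, 0.048, -0.01], -0.04], [0.045, [0.04, 0.048, -0.01], -0.04], [0.045, [0.03, 0.035, -0.01], -0.04]], force=40)

```text
clock: 2.85
position: [0.538, -0.1088, 0.1592]
ee_rot: [0.035, -0.035, -0.706, 0.706]
contact_force: [0.4, -1.0, -0.7]
width: 0.045
```

Request:
jog_arm(targets=[[0.045, [0.02, 0.022, 0], 0], [0.045, [0, 0, -0.02], 0], [0.045, [0, 0, -0.01], 0], [0.045, [0, 0, 0], 0]])

```text
clock: 3.35
position: [0.5557, -0.089, 0.1285]
ee_rot: [-0.036, 0.034, 0.706, -0.706]
contact_force: [0.0, -0.4, 0.0]
width: 0.0449
```

Run:
```python
from h import *
s=manip.get_state();print(s["position"],s["qpos"],s["clock"])
p,d=get_image("wrist");cv2.imwrite("pics/w1.png",p[:,:,::-1])
C=cloud("wrist",np.ones(d.shape,bool),d)
for n,(x,y) in dict(red=(.5608,-.0838),blue=(.564,-.0057),green=(.6399,-.0146),pale=(.629,-.091)).items():
    k=(np.hypot(C[:,0]-x,C[:,1]-y)<.013)&(C[:,2]>.068)&(C[:,2]<.082); print(n,k.sum(),C[k].mean(0), C[k][:,:2].min(0),C[k][:,:2].max(0))
```

```text
[ 0.55565013 -0.08902641  0.12853526] [-2.82397318e-01  3.50968417e-01  1.71159417e+00 -2.06369284e-04
  1.08112054e+00  1.38809643e+00] 3.35
red 713 [ 0.56362895 -0.08480618  0.0761025 ] [ 0.55417234 -0.09282074] [ 0.57072511 -0.07614827]
blue 776 [ 0.56661773 -0.00810904  0.07571767] [ 0.557425   -0.01508327] [0.57398954 0.00173926]
green 1035 [ 0.64099182 -0.01698118  0.07618259] [ 0.63274515 -0.02429296] [ 0.6495968  -0.00732116]
pale 833 [ 0.63048161 -0.09189502  0.07712044] [ 0.62238131 -0.09985205] [ 0.63867784 -0.08368398]
```

View pics/w1.png

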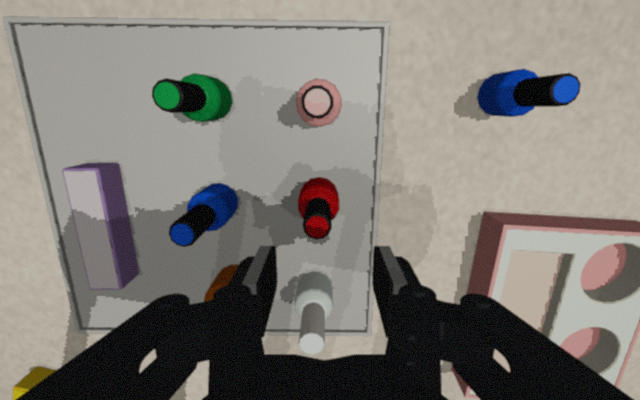

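Request:
jog_arm(targets=[[0.045, [0.006, 0.005, 0], 0], [0.045, [0, 0, -0.02], 0], [0.045, [0, 0, -0.02], 0], [0.045, [0, 0, -0.015], 0], [0.045, [0, 0, 0], 0]])

```text
clock: 4.03
position: [0.562, -0.0838, 0.0736]
ee_rot: [-0.036, 0.035, 0.706, -0.706]
contact_force: [-0.6, -0.6, 0.7]
width: 0.0448
```

Request:
jog_arm(targets=[[0.045, [0, 0, -0.01], 0], [0.012, [0, 0, 0], 0], [0.012, [0, 0, 0], 0], [0.012, [0, 0, 0], 0], [0.012, [0, 0, 0], 0], [0.012, [0, 0, 0.01], 0], [0.012, [0, 0, 0.02], 0]])

```text
clock: 4.9
position: [0.5619, -0.0838, 0.0945]
ee_rot: [-0.036, 0.034, 0.706, -0.706]
contact_force: [0.1, 0.1, -1.1]
width: 0.0162
```

Request:
jog_arm(targets=[[0.012, [0, 0, 0.03], 0], [0.012, [0, 0, 0.035], 0], [0.012, [-0.013, -0.019, 0], 0], [0.012, [-0.025, -0.034, 0], 0], [0.012, [-0.025, -0.034, 0], 0], [0.012, [-0.025, -0.034, 0], 0], [0.012, [-0.025, -0.034, 0], 0], [0.012, [-0.025, -0.034, 0], 0], [0.012, [-0.01, -0.0145, 0], 0], [0.012, [0, 0, 0], 0]])

```text
clock: 6.15
position: [0.4143, -0.288, 0.1597]
ee_rot: [0.036, -0.036, -0.706, 0.706]
contact_force: [0.9, -0.0, -0.5]
width: 0.0161
```

Run:
```python
from h import *
s=manip.get_state();print(s["position"],s["qpos"],s["clock"],s["width"])
p,d=get_image("wrist");cv2.imwrite("pics/w2.png",p[:,:,::-1])
for n,x,y in [("red",.4139,-.2873),("top",.485,-.2991),("bay",.451,-.2347)]: print(n,proj("wrist",[x,y,.032]),proj("wrist",[x,y,.012]))
```

```text
[ 0.41434557 -0.28799281  0.15974552] [-7.45743957e-01  2.39187909e-01  1.79234861e+00  5.99134131e-04
  1.10930653e+00  9.26243707e-01] 6.15 0.016089842856323186
red [326.03266597 201.63278501] [325.94001101 195.31504048]
top [332.42117973 108.10011612] [331.85403126 108.15371875]
bay [253.66252922 162.2454723 ] [258.64888887 158.49474293]
```

View pics/w2.png

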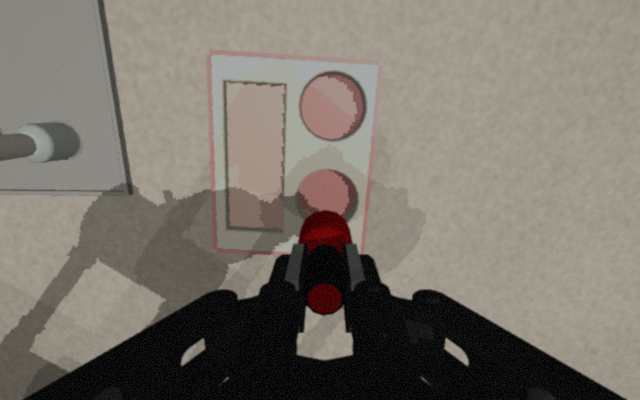

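Request:
jog_arm(targets=[[0.012, [0, 0.0005, -0.02], 0], [0.012, [0, 0, -0.03], 0], [0.012, [0, 0, -0.02], 0], [0.012, [0, 0, -0.01], 0], [0.012, [0, 0, -0.004], 0], [0.012, [0, 0, 0], 0]])

```text
clock: 6.95
position: [0.415, -0.2869, 0.0756]
ee_rot: [0.035, -0.035, -0.706, 0.706]
contact_force: [-0.3, 0.2, -0.1]
width: 0.0156
```

Request:
jog_arm(targets=[[0.012, [-0.001, 0, -0.002], 0], [0.012, [0, 0, -0.002], 0], [0.012, [0, 0, 0], 0]])

```text
clock: 7.32
position: [0.4137, -0.2873, 0.0724]
ee_rot: [0.035, -0.036, -0.706, 0.707]
contact_force: [-0.3, 0.9, 5.4]
width: 0.0157
```

Request:
jog_arm(targets=[[0.035, [0, 0, 0], 0], [0.035, [0, 0, 0], 0], [0.035, [0, 0, 0], 0], [0.035, [0, 0, 0.02], 0], [0.04, [0, 0, 0.03], 0], [0.045, [0, 0, 0.02], 0], [0.045, [0.01, 0.02, 0.0], 0], [0.045, [0.012, 0.04, 0], 0], [0.045, [0.012, 0.04, 0], 0], [0.045, [0.012, 0.04, 0], 0]])

```text
clock: 8.57
position: [0.4596, -0.1458, 0.1412]
ee_rot: [0.035, -0.035, -0.706, 0.706]
contact_force: [0.3, 0.1, 0.1]
width: 0.0449
```

Run:
```python
from h import *
s=manip.get_state();print(s["position"],s["clock"],s["width"])
p,d=get_image("scene");cv2.imwrite("pics/s3.png",p[100:300,150:500][:,:,::-1].repeat(2,0).repeat(2,1))
C=cloud("scene",np.ones(d.shape,bool),d)
k=(np.hypot(C[:,0]-.414,C[:,1]+.287)<.03)&(C[:,2]>.05)&(C[:,2]<.1); print(k.sum(),C[k].mean(0),C[k][:,2].max())
```

```text
[ 0.45964312 -0.14577005  0.14119764] 8.575 0.04491000149910172
109 [ 0.41613171 -0.28067409  0.06915671] 0.08622190446895556
```

View pics/s3.png

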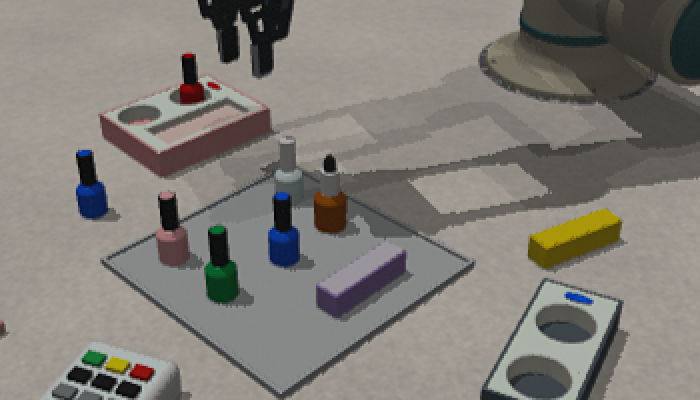

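Request:
jog_arm(targets=[[0.045, [0.01, 0.036, 0], 0], [0.045, [0.011, 0.036, 0], 0], [0.045, [0, 0, 0], 0], [0.045, [0, 0, -0.02], 0], [0.045, [0, 0, -0.02], 0], [0.045, [0, 0, 0], 0]])

```text
clock: 9.38
position: [0.479, -0.0754, 0.1001]
ee_rot: [-0.037, 0.034, 0.706, -0.706]
contact_force: [0.7, -0.2, -0.5]
width: 0.0453
```

Request:
jog_arm(targets=[[0.045, [0.002, 0.0035, -0.01], 0], [0.045, [0, 0, -0.015], 0], [0.045, [0, 0, -0.012], 0], [0.045, [0, 0, 0], 0]])

```text
clock: 9.88
position: [0.4819, -0.0713, 0.0636]
ee_rot: [-0.036, 0.034, 0.706, -0.706]
contact_force: [0.3, -0.2, -0.9]
width: 0.0448
```

Request:
jog_arm(targets=[[0.012, [0, 0, 0], 0], [0.012, [0, 0, 0], 0], [0.012, [0, 0, 0], 0], [0.012, [0, 0, 0], 0], [0.012, [0, 0, 0.015], 0], [0.012, [0, 0, 0.03], 0], [0.012, [0, 0, 0.03], 0], [0.012, [0, 0, 0.02], 0], [0.012, [0, -0.02, 0], 0], [0.012, [0, -0.04, 0], 0]])

```text
clock: 11.12
position: [0.4822, -0.1309, 0.1597]
ee_rot: [-0.034, 0.034, 0.706, -0.706]
contact_force: [0.6, -0.3, -0.3]
width: 0.016
```

Request:
jog_arm(targets=[[0.012, [0.001, -0.04, 0], 0], [0.012, [0.001, -0.04, 0], 0], [0.012, [0.001, -0.04, 0], 0], [0.012, [0, -0.03, 0], 0], [0.012, [0, -0.017, 0], 0], [0.012, [0, 0, 0], 0], [0.012, [0, 0, -0.02], 0], [0.012, [0, 0, -0.02], 0], [0.012, [0, 0, 0], 0]])

```text
clock: 12.25
position: [0.4843, -0.296, 0.118]
ee_rot: [-0.036, 0.033, 0.707, -0.705]
contact_force: [1.0, -0.3, -1.1]
width: 0.0155
```

Request:
jog_arm(targets=[[0.012, [0.001, -0.003, -0.015], 0], [0.012, [0, 0, -0.018], 0], [0.012, [0, 0, -0.007], 0], [0.012, [0, 0, -0.003], 0], [0.012, [0, 0, -0.002], 0], [0.012, [0, 0, 0], 0]])

```text
clock: 13.0
position: [0.4867, -0.3016, 0.0747]
ee_rot: [0.035, -0.035, -0.706, 0.706]
contact_force: [-0.0, 1.0, -0.4]
width: 0.0159
```

Request:
jog_arm(targets=[[0.012, [-0.0015, 0.002, -0.002], 0], [0.012, [0, 0, -0.002], 0], [0.012, [0, 0, 0], 0]])

```text
clock: 13.38
position: [0.4856, -0.3, 0.0727]
ee_rot: [0.034, -0.036, -0.706, 0.707]
contact_force: [-1.9, -0.2, 11.4]
width: 0.0159
```

Request:
jog_arm(targets=[[0.032, [0, 0, 0], 0], [0.032, [0, 0, 0], 0], [0.032, [0, 0, 0], 0], [0.032, [0, 0, 0.02], 0], [0.04, [0, 0, 0.03], 0], [0.045, [0, 0, 0.03], 0], [0.045, [0.0, 0.02, 0.0], 0], [0.045, [0.01, 0.05, 0], 0], [0.045, [0.01, 0.05, 0], 0], [0.045, [0.01, 0.05, 0], 0]])

```text
clock: 14.62
position: [0.5138, -0.1267, 0.1488]
ee_rot: [-0.036, 0.034, 0.707, -0.706]
contact_force: [0.4, 0.2, -0.3]
width: 0.0451
```

Request:
jog_arm(targets=[[0.045, [0.01, 0.05, 0], 0], [0.045, [0.01, 0.05, 0], 0], [0.045, [0.01, 0.05, 0], 0], [0.045, [0.01, 0.04, 0], 0], [0.045, [0, 0.015, 0], 0], [0.045, [0, 0, 0], 0]])

```text
clock: 15.38
position: [0.5536, 0.0764, 0.1493]
ee_rot: [0.035, -0.033, -0.706, 0.707]
contact_force: [0.3, -0.3, -0.3]
width: 0.045
```

Run:
```python
from h import *
s=manip.get_state();print(s["position"],s["clock"],s["width"],s["ee_rot"])
p,d=get_image("wrist");cv2.imwrite("pics/w4.png",p[:,:,::-1])
C=cloud("wrist",np.ones(d.shape,bool),d)
k=(np.hypot(C[:,0]-.5555,C[:,1]-.083)<.07)&(abs(C[:,2]-.030)<.005)&(C[:,1]>.05)
print(cv2.minAreaRect((C[k][:,:2]*1000).astype(np.float32)),k.sum())
p,d=get_image("scene");cv2.imwrite("pics/s4.png",p[100:300,150:500][:,:,::-1].repeat(2,0).repeat(2,1))
C=cloud("scene",np.ones(d.shape,bool),d)
for n,x,y in [("red",.4139,-.2873),("top",.485,-.2991)]:
    k=(np.hypot(C[:,0]-x,C[:,1]-y)<.03)&(C[:,2]>.052)&(C[:,2]<.1); print(n,k.sum(),C[k].mean(0),C[k][:,2].max())
```

```text
[0.55355739 0.0763982  0.14925438] 15.375 0.045011302826779814 [ 0.03519523 -0.03334915 -0.70602916  0.70652103]
((557.1216430664062, 80.63603210449219), (25.885862350463867, 94.61443328857422), 84.90679931640625) 3961
red 104 [ 0.41615302 -0.28066892  0.07008438] 0.08627032784222655
top 113 [ 0.48723751 -0.29337804  0.07036906] 0.08600105905398125
```

View pics/w4.png

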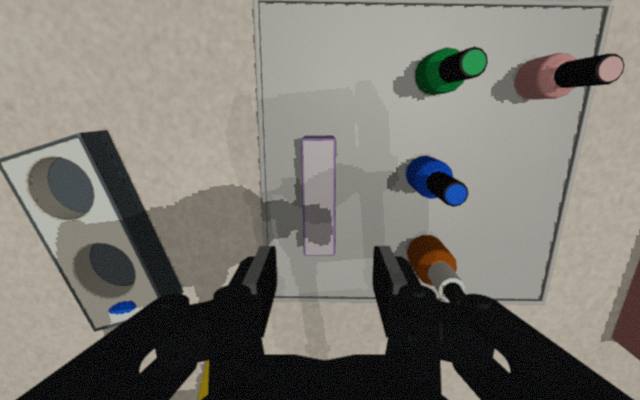

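View pics/s4.png

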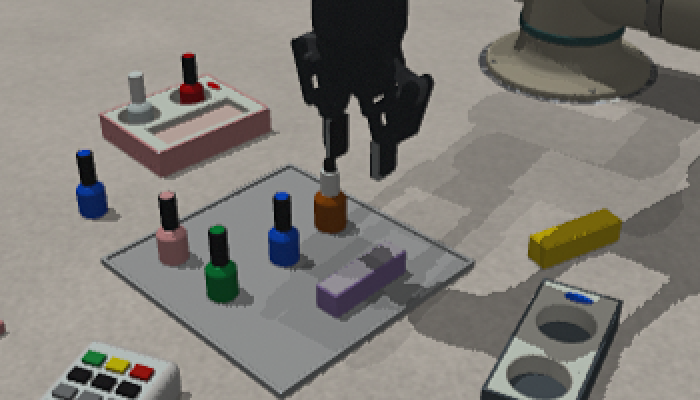

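Request:
jog_arm(targets=[[0.045, [0.0015, 0.005, -0.02], 0], [0.045, [0, 0, -0.03], 0], [0.045, [0, 0, -0.03], 0], [0.045, [0, 0, -0.02], 0], [0.045, [0, 0, -0.01], 0], [0.045, [0, 0, 0], 0]])

```text
clock: 16.23
position: [0.5561, 0.0796, 0.0399]
ee_rot: [0.036, -0.035, -0.706, 0.706]
contact_force: [-0.2, -0.5, 1.1]
width: 0.045
```

Request:
jog_arm(targets=[[0.045, [0, 0.002, -0.007], 0], [0.02, [0, 0, 0], 0], [0.02, [0, 0, 0], 0], [0.02, [0, 0, 0], 0], [0.02, [0, 0, 0], 0], [0.02, [0, 0, 0.01], 0], [0.02, [0, 0, 0.03], 0], [0.02, [0, 0, 0.04], 0], [0.02, [0, 0, 0.04], 0], [0.02, [0, 0, 0], 0]])

```text
clock: 17.48
position: [0.5588, 0.0827, 0.1573]
ee_rot: [-0.032, 0.038, 0.706, -0.706]
contact_force: [-0.1, 0.5, -0.3]
width: 0.0249
```

Request:
jog_arm(targets=[[0.02, [-0.006, -0.02, 0], -0.01], [0.02, [-0.013, -0.04, 0], -0.01], [0.02, [-0.013, -0.04, 0], -0.01], [0.02, [-0.013, -0.04, 0], -0.01], [0.02, [-0.013, -0.04, 0], -0.01], [0.02, [-0.013, -0.04, 0], -0.01], [0.02, [-0.013, -0.04, 0], -0.006], [0.02, [-0.013, -0.035, 0], 0], [0.02, [-0.01, -0.02, 0], 0], [0.02, [0, 0, 0], 0]])

```text
clock: 18.73
position: [0.4472, -0.2336, 0.1519]
ee_rot: [-0.061, 0.058, 0.705, -0.704]
contact_force: [0.3, -0.1, -1.0]
width: 0.0249
```

Run:
```python
from h import *
s=manip.get_state();print(s["position"],s["clock"],s["width"],s["ee_rot"])
p,d=get_image("wrist");cv2.imwrite("pics/w5.png",p[:,:,::-1])
C=cloud("wrist",np.ones(d.shape,bool),d)
```

```text
[ 0.44723295 -0.23361121  0.15192695] 18.725 0.02490448150686679 [-0.06074032  0.05843463  0.70499553 -0.70418556]
```

View pics/w5.png

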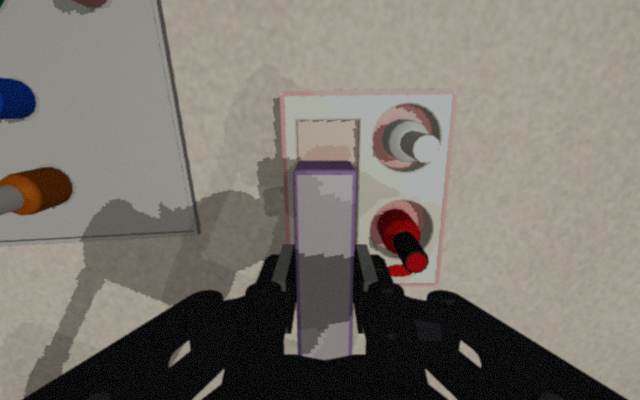

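Request:
jog_arm(targets=[[0.02, [0.004, -0.001, -0.02], 0], [0.02, [0, 0, -0.03], 0], [0.02, [0, 0, -0.02], 0], [0.02, [0, 0, -0.015], 0], [0.02, [0, 0, -0.005], 0], [0.02, [0, 0, 0], 0]])

```text
clock: 19.52
position: [0.4536, -0.2333, 0.0633]
ee_rot: [-0.058, 0.058, 0.705, -0.705]
contact_force: [0.1, 0.4, 0.1]
width: 0.0247
```

Request:
jog_arm(targets=[[0.02, [-0.002, -0.001, -0.005], 0], [0.02, [0, 0, -0.003], 0], [0.02, [0, 0, -0.002], 0], [0.02, [0, 0, 0], 0]])

```text
clock: 20.02
position: [0.4514, -0.2344, 0.0533]
ee_rot: [0.058, -0.058, -0.705, 0.705]
contact_force: [-0.3, 0.1, -0.9]
width: 0.0249
```

Request:
jog_arm(targets=[[0.02, [0, 0, -0.0015], 0], [0.02, [0, 0, -0.0015], 0], [0.02, [0, 0, 0], 0]])

```text
clock: 20.4
position: [0.4516, -0.2345, 0.0517]
ee_rot: [0.058, -0.059, -0.704, 0.705]
contact_force: [-2.2, 1.5, 10.2]
width: 0.0247
```

Request:
jog_arm(targets=[[0.038, [0, 0, 0], 0], [0.038, [0, 0, 0], 0], [0.038, [0, 0, 0], 0], [0.038, [0, 0, 0.02], 0], [0.04, [0, 0, 0.04], 0], [0.045, [0, 0, 0.04], 0], [0.045, [0.01, 0.02, 0.0], 0], [0.045, [0.02, 0.04, 0], 0], [0.045, [0.02, 0.04, 0], 0], [0.045, [0.02, 0.04, 0], 0]])

```text
clock: 21.65
position: [0.5219, -0.0933, 0.1502]
ee_rot: [0.059, -0.058, -0.705, 0.705]
contact_force: [1.1, -1.0, -0.1]
width: 0.0446
```

Request:
jog_arm(targets=[[0.045, [0.02, 0.04, 0], 0], [0.045, [0.015, 0.033, 0], 0], [0.045, [0.007, 0.013, 0], 0], [0.045, [0, 0, 0], 0]])

```text
clock: 22.15
position: [0.5634, -0.0081, 0.15]
ee_rot: [0.058, -0.058, -0.705, 0.705]
contact_force: [-0.1, 0.2, -1.1]
width: 0.045
```

Run:
```python
from h import *
s=manip.get_state();print(s["position"],s["clock"],s["width"],s["ee_rot"])
p,d=get_image("scene");cv2.imwrite("pics/s6.png",p[100:300,150:500][:,:,::-1].repeat(2,0).repeat(2,1))
C=cloud("scene",np.ones(d.shape,bool),d)
k=(np.hypot(C[:,0]-.451,C[:,1]+.2347)<.06)&(abs(C[:,2]-.048)<.006);print(cv2.minAreaRect((C[k][:,:2]*1000).astype(np.float32)),np.median(C[k][:,2]))
```

```text
[ 0.56344716 -0.00814213  0.14999556] 22.15 0.044969814709808396 [ 0.05801984 -0.05755738 -0.70452638  0.70495633]
((449.18505859375, -251.87669372558594), (72.80215454101562, 96.15274810791016), 82.40877532958984) 0.0477714978547088
```

View pics/s6.png

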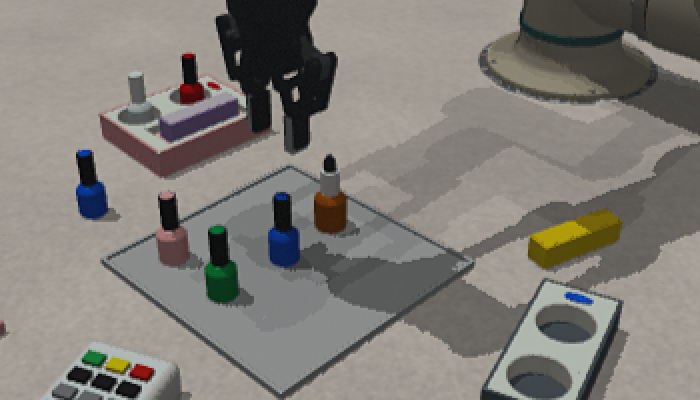

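Request:
jog_arm(targets=[[0.045, [0.001, 0.002, -0.02], 0], [0.045, [0, 0, -0.03], 0], [0.045, [0, 0, -0.02], 0], [0.045, [0, 0, -0.01], 0], [0.045, [0, 0, 0], 0]])

```text
clock: 22.82
position: [0.5639, -0.0073, 0.0699]
ee_rot: [0.059, -0.058, -0.705, 0.705]
contact_force: [-0.7, -0.1, 0.0]
width: 0.0449
```

Request:
jog_arm(targets=[[0.045, [0.0005, 0.001, -0.006], 0], [0.045, [0, 0, 0], 0], [0.012, [0, 0, 0], 0], [0.012, [0, 0, 0], 0], [0.012, [0, 0, 0], 0], [0.012, [0, 0, 0], 0], [0.012, [0, 0, 0.015], 0], [0.012, [0, 0, 0.03], 0], [0.012, [0, 0, 0.03], 0], [0.012, [0, 0, 0.02], 0]])

```text
clock: 24.08
position: [0.5655, -0.0055, 0.1617]
ee_rot: [0.057, -0.059, -0.705, 0.705]
contact_force: [-0.0, 1.3, -1.1]
width: 0.0161
```

Request:
jog_arm(targets=[[0.012, [-0.004, 0.02, 0], 0], [0.012, [-0.008, 0.04, 0], 0], [0.012, [-0.008, 0.04, 0], 0], [0.012, [-0.008, 0.04, 0], 0], [0.012, [-0.008, 0.04, 0], 0], [0.012, [-0.008, 0.04, 0], 0], [0.012, [-0.004, 0.03, 0], 0], [0.012, [-0.003, 0.02, 0], 0], [0.012, [0, 0, 0], 0]])

```text
clock: 25.2
position: [0.5129, 0.2658, 0.1587]
ee_rot: [0.058, -0.057, -0.705, 0.705]
contact_force: [-0.3, -0.1, -1.0]
width: 0.0158
```

Run:
```python
from h import *
s=manip.get_state();print(s["position"],s["qpos"],s["clock"],s["width"])
p,d=get_image("wrist");cv2.imwrite("pics/w7.png",p[:,:,::-1])
for n,x,y in [("blue",.5132,.2631),("oil",.5839,.2768)]: print(n,proj("wrist",[x,y,.032]),proj("wrist",[x,y,.012]))
```

```text
[0.51294131 0.26579341 0.15869557] [ 3.57723560e-01  3.43470515e-01  1.63808956e+00 -1.09785113e-04
  1.16139347e+00  2.09130674e+00] 25.2 0.015789112881434357
blue [327.5138286  200.32516821] [327.27859428 194.03263111]
oil [293.92101283 112.44440155] [296.12699396 112.13567237]
```

View pics/w7.png

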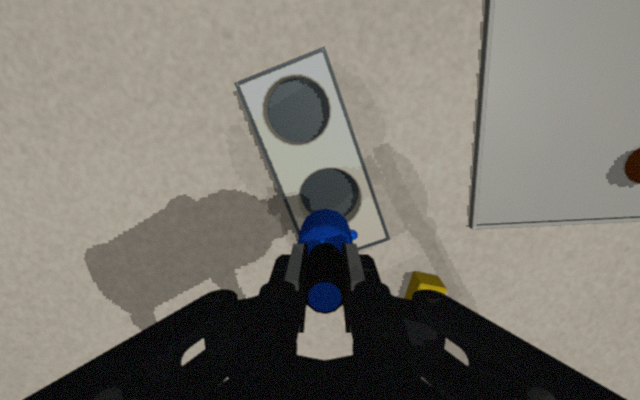

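Request:
jog_arm(targets=[[0.012, [0, -0.002, -0.02], 0], [0.012, [0, 0, -0.03], 0], [0.012, [0, 0, -0.02], 0], [0.012, [0, 0, -0.01], 0], [0.012, [0, 0, -0.003], 0], [0.012, [0, 0, 0], 0]])

```text
clock: 26.0
position: [0.5144, 0.2624, 0.0768]
ee_rot: [-0.058, 0.059, 0.705, -0.705]
contact_force: [0.4, 0.3, -0.9]
width: 0.0157
```

Request:
jog_arm(targets=[[0.012, [-0.001, 0, -0.002], 0], [0.012, [0, 0, -0.002], 0], [0.012, [0, 0, -0.0015], 0], [0.012, [0, 0, 0], 0]])

```text
clock: 26.5
position: [0.5133, 0.2627, 0.0726]
ee_rot: [-0.058, 0.059, 0.705, -0.705]
contact_force: [-1.9, -1.7, 9.5]
width: 0.0161
```

Request:
jog_arm(targets=[[0.032, [0, 0, 0], 0], [0.032, [0, 0, 0], 0], [0.032, [0, 0, 0], 0], [0.032, [0, 0, 0.02], 0], [0.04, [0, 0, 0.035], 0], [0.045, [0, 0, 0.035], 0], [0.045, [0, -0.02, 0.0], 0], [0.045, [-0.004, -0.05, 0], 0], [0.045, [-0.004, -0.05, 0], 0], [0.045, [-0.004, -0.05, 0], 0]])

```text
clock: 27.75
position: [0.4996, 0.0905, 0.1595]
ee_rot: [0.059, -0.057, -0.704, 0.705]
contact_force: [0.7, -0.9, -0.1]
width: 0.0452
```

Request:
jog_arm(targets=[[0.045, [-0.004, -0.05, 0], 0], [0.045, [-0.004, -0.035, 0], 0], [0.045, [0, -0.012, 0], 0], [0.045, [0, 0, 0], 0]])

```text
clock: 28.25
position: [0.4925, -0.0049, 0.1601]
ee_rot: [-0.059, 0.059, 0.705, -0.704]
contact_force: [0.8, 0.2, -0.4]
width: 0.045
```

Run:
```python
from h import *
s=manip.get_state();print(s["position"],s["clock"],s["width"],s["ee_rot"])
for c in ["scene","side"]:
  p,d=get_image(c);cv2.imwrite(f"pics/{c}8.png",p[100:300,150:500][:,:,::-1].repeat(2,0).repeat(2,1))
  C=cloud(c,np.ones(d.shape,bool),d)
  for n,x,y in [("oil",.4928,-.0063),("blue",.5132,.2631)]:
    k=(np.hypot(C[:,0]-x,C[:,1]-y)<.03)&(C[:,2]>.052)&(C[:,2]<.1); print(n,k.sum(),C[k].mean(0),C[k][:,2].max())
```

```text
[ 0.49252    -0.00487263  0.16014706] 28.25 0.04496986202853666 [-0.05945488  0.05856934  0.70479817 -0.70448158]
oil 139 [ 0.49699802 -0.00142572  0.06831195] 0.08750231883598597
blue 217 [0.51685467 0.26691782 0.07168421] 0.08561707772409943
oil 129 [ 0.49031871 -0.00248377  0.07061427] 0.08713438793641681
blue 200 [0.50862781 0.26461161 0.07593981] 0.0870224490716387
```

View pics/scene8.png

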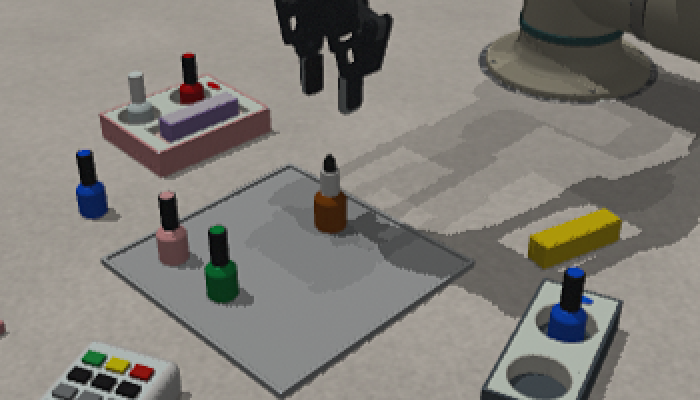

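Request:
jog_arm(targets=[[0.045, [0, -0.001, -0.02], 0], [0.045, [0, 0, -0.03], 0], [0.045, [0, 0, -0.02], 0], [0.045, [0, 0, -0.015], 0], [0.045, [0, 0, -0.006], 0], [0.045, [0, 0, 0], 0]])

```text
clock: 29.1
position: [0.4929, -0.0047, 0.0697]
ee_rot: [-0.058, 0.058, 0.705, -0.705]
contact_force: [-0.1, -0.5, -0.0]
width: 0.0452
```

Request:
jog_arm(targets=[[0.045, [0, -0.001, -0.007], 0], [0.045, [0, 0, 0], 0], [0.012, [0, 0, 0], 0], [0.012, [0, 0, 0], 0], [0.012, [0, 0, 0], 0], [0.012, [0, 0, 0], 0], [0.012, [0, 0, 0.015], 0], [0.012, [0, 0, 0.03], 0], [0.012, [0, 0, 0.03], 0], [0.012, [0, 0, 0.025], 0]])

```text
clock: 30.35
position: [0.4929, -0.0064, 0.1637]
ee_rot: [0.058, -0.058, -0.705, 0.705]
contact_force: [0.6, 0.9, -0.7]
width: 0.0177
```

Request:
jog_arm(targets=[[0.012, [0.006, 0.02, 0], 0], [0.012, [0.013, 0.04, 0], 0], [0.012, [0.013, 0.04, 0], 0], [0.012, [0.013, 0.04, 0], 0], [0.012, [0.013, 0.04, 0], 0], [0.012, [0.013, 0.04, 0], 0], [0.012, [0.011, 0.035, 0], 0], [0.012, [0.006, 0.02, 0], 0], [0.012, [0.003, 0.007, 0], 0], [0.012, [0, 0, 0], 0]])

```text
clock: 31.6
position: [0.5838, 0.2749, 0.1626]
ee_rot: [0.059, -0.058, -0.704, 0.705]
contact_force: [-0.2, -0.5, -0.1]
width: 0.0176
```

Request:
jog_arm(targets=[[0.012, [0, 0.002, -0.02], 0], [0.012, [0, 0, -0.03], 0], [0.012, [0, 0, -0.02], 0], [0.012, [0, 0, -0.01], 0], [0.012, [0, 0, -0.004], 0], [0.012, [0, 0, 0], 0]])

```text
clock: 32.35
position: [0.5843, 0.2773, 0.0793]
ee_rot: [-0.058, 0.059, 0.705, -0.705]
contact_force: [-0.0, -0.3, 0.2]
width: 0.0173
```

Request:
jog_arm(targets=[[0.012, [0, 0, -0.002], 0], [0.012, [0, 0, -0.002], 0], [0.012, [0, 0, 0], 0]])

```text
clock: 32.72
position: [0.5839, 0.2776, 0.0748]
ee_rot: [0.058, -0.058, -0.705, 0.705]
contact_force: [0.6, -0.2, -0.7]
width: 0.0175
```

Request:
jog_arm(targets=[[0.012, [0, 0, -0.002], 0], [0.012, [0, 0, -0.002], 0], [0.012, [0, 0, 0], 0]])

```text
clock: 33.1
position: [0.584, 0.2776, 0.0711]
ee_rot: [-0.058, 0.058, 0.705, -0.705]
contact_force: [-0.8, -0.4, 2.2]
width: 0.0179
```

Request:
jog_arm(targets=[[0.012, [0, 0, -0.001], 0], [0.012, [0, 0, 0], 0]])

```text
clock: 33.35
position: [0.5842, 0.2776, 0.0711]
ee_rot: [-0.058, 0.059, 0.705, -0.705]
contact_force: [-1.1, -1.0, 6.3]
width: 0.0173
```

Request:
jog_arm(targets=[[0.034, [0, 0, 0], 0], [0.034, [0, 0, 0], 0], [0.034, [0, 0, 0], 0], [0.034, [0, 0, 0.02], 0], [0.04, [0, 0, 0.035], 0], [0.045, [0, 0, 0.035], 0], [0.045, [0, 0, 0.03], 0], [0.045, [-0.04, -0.03, 0.02], 0], [0.045, [-0.04, -0.03, 0.01], 0], [0.045, [0, 0, 0], 0]])

```text
clock: 34.6
position: [0.5012, 0.2161, 0.2208]
ee_rot: [0.059, -0.058, -0.704, 0.705]
contact_force: [0.3, 1.1, -0.1]
width: 0.045
```

Run:
```python
from h import *
from scipy.optimize import least_squares
np.set_printoptions(precision=4,suppress=True)
s=manip.get_state();print(s["position"],s["clock"],s["width"])
T=dict(red=(.4139,-.2873),top=(.485,-.2991),blue=(.5132,.2631),oil=(.5839,.2768),green=(.6399,-.0146),pale=(.629,-.091))
for c in ["scene","side"]:
  p,d=get_image(c);cv2.imwrite(f"pics/{c}9.png",p[:,:,::-1])
  C=cloud(c,np.ones(d.shape,bool),d); cam=camera_model(c)["world_from_camera"][:2,3]
  for n,t in T.items():
    t=np.array(t);out=[]
    for lo,hi in [(.052,.064),(.064,.08)]:
      k=(np.hypot(*(C[:,:2]-t).T)<.025)&(C[:,2]>lo)&(C[:,2]<hi); q=C[k]; m=q[:,:2].mean(0); u=(m-cam)/np.linalg.norm(m-cam)
      out.append(least_squares(lambda a:np.hypot(*(q[:,:2]-a).T)-(.0095 if n=="oil" else .0085),m+.005*u,loss="soft_l1",f_scale=.002).x-t)
    k=(np.hypot(*(C[:,:2]-t).T)<.025)&(C[:,2]<.12);print(c,n,"err mm low/high",*[o*1000 for o in out],"ztop",C[k][:,2].max())
  for sl in silhouettes("buffer_center",c):
    P=cloud(c,sl["mask"],d); q=P[abs(P[:,2]-.048)<.004]
    if len(q)>50: print(c,"buf",cv2.minAreaRect((q[:,:2]*1000).astype(np.float32)),np.median(q[:,2]))
```

```text
[0.5012 0.2161 0.2208] 34.6 0.04502913315686168
scene red err mm low/high [-1.3653  2.0408] [-1.4033  1.685 ] ztop 0.08733048127306375
scene top err mm low/high [-1.8119  1.2089] [-1.1154  0.9883] ztop 0.0860278836722933
scene blue err mm low/high [-1.4842  1.7281] [-1.3588  1.5111] ztop 0.08592808234244087
scene oil err mm low/high [-0.4168  2.5173] [-0.8767  2.3927] ztop 0.09521166759671679
scene green err mm low/high [-0.1519  0.982 ] [-0.3192  0.8993] ztop 0.07786754924822326
scene pale err mm low/high [-0.2967  0.8727] [-0.0784  0.86  ] ztop 0.0781444548563035
scene buf ((452.29986572265625, -230.02825927734375), (30.75152587890625, 96.61003112792969), 81.17109680175781) 0.04807715366753007
side red err mm low/high [-1.5497 -0.044 ] [-1.1539 -0.3918] ztop 0.08676954042188245
side top err mm low/high [-0.7954 -0.8974] [-0.8726 -1.1784] ztop 0.08637336237083404
side blue err mm low/high [-0.9549 -0.4903] [-0.9828 -0.503 ] ztop 0.08734192923493378
side oil err mm low/high [-0.0043  0.4439] [0.2578 0.2963] ztop 0.0955453627742392
side green err mm low/high [ 0.342 -0.282] [0.1318 0.5417] ztop 0.07707746417405092
side pale err mm low/high [ 0.2672 -1.2351] [ 0.2321 -1.3103] ztop 0.07893836260097886
side buf ((450.3380432128906, -233.66998291015625), (29.219223022460938, 95.16242980957031), 80.65995025634766) 0.04863441301855459
```

View pics/side9.png

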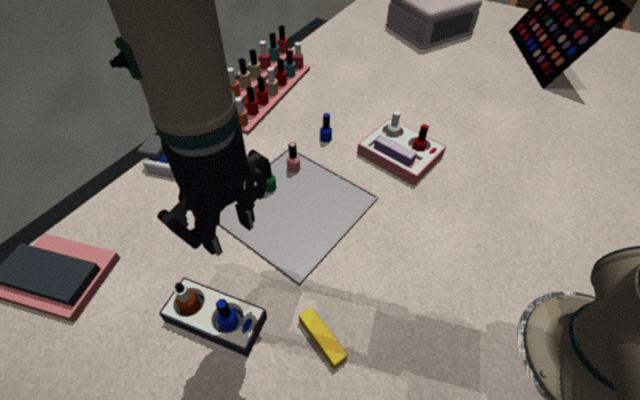

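View pics/scene9.png

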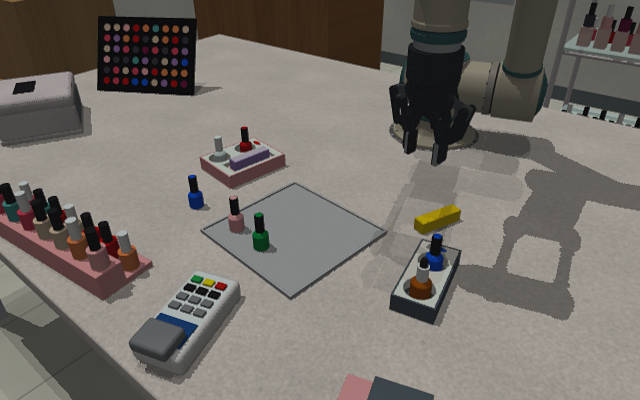

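All five are in place within about 3 mm, upright and at the right height. The arm is clear, so I'm handing in.

```bash
python3 -c "
from rig import *
sign_off()"
```

```text
the job is handed in; nothing more can be done
```

Both gift sets are made up and the job was handed in at about 34.7 s. Nothing was dropped.

- **Pink box:** the red polish is beside the red tip, the clear top coat is in the other well, and the buffer lies in the long bay.
- **Grey box:** the blue polish is beside the blue tip and the amber cuticle oil is in the other well. I used the blue from the tray, which stood farther to the robot's left than the loose one.
- **Left alone:** the loose blue bottle and the yellow block were not touched.

**Last checks** (depth from both fixed cameras):
- The four placed bottles were within about 3 mm of their well centres. Low and high slices of each cap agreed to under 1 mm, so they stand upright, and their top heights fit standing on the well floors.
- The buffer was level at the right height, about 1–5 mm from the bay centre and within about 1° of the box direction.
- Green and pale pink were within about 1.5 mm of where they started.
- The gripper was open and clear of everything.

No check failed. The two cameras differed by 1–4 mm, most on the buffer.

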